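# Rake the cheese chunks level in the tasting tray

### The arm

A 6-joint arm with a two-finger parallel gripper is mounted at the origin on the work surface. World frame = base frame: x ahead of the robot, y to its left, z up, the work surface at z = 0. Lengths are in mm, angles in rad, forces in N, time in s.
With the tool pointing down it reaches from about 250 to 725 mm from the base axis. Payload 9.7 kg.
Tool frame: the origin (TCP) lies on the centre line of the jaws, within the pads' length; the fingertips stand 22 mm ahead of it and the grasp point (between the pads) lies 3 mm ahead of it (arm.finger_overhang is the distance from the TCP to the fingertips, in mm); y points along the fingers, z is the direction in which the jaws open and shut, and the axes are right-handed (so a half turn about y gives the same grasp; the last joint's range is limited). The gripper opens to 85 mm and grips with 20 to 120 N. Pads are 22 mm wide; open, the fingers measure 114 mm over their backs; the gripper's body (76 mm by 85 mm) begins 54 mm behind the grasp point. The pads swing forward as they close: fully open they stand 13 mm farther back than shut.
Start: joints at [1.327, 0.087, 0.176, 1.66, 0, 1.571], TCP at [132.763, 533.733, 253.284] pointing down, gripper open.
Joint ranges: [-3.13, 3.13], [-0.85, 1.81], [-1.15, 1.24], [-2.2, 2.28], [-1.44, 1.52], [-3.14, 3.14]. Speed limits (rad/s): [2.22, 2.22, 2.57, 3.14, 3.14, 3.14].

### API

Orientations are given as [roll, pitch, yaw] about the fixed x, y, z axes, in that order (R = Rz(yaw) Ry(pitch) Rx(roll)).
In Python, from bench import arm gives the robot as it stands.
- The arm moves only by the tool drive_tool, never from a script. Its argument "increments" is a list of rows, each a list of 2 entries, a list of its own where there are three numbers: the shift along the tool's x, y, z in mm, then the turn about the tool's y in rad. A call has 1 to 10 rows; each row shifts and turns the commanded pose from where the row before left it, along the tool's axes as they then stand; what a row does not reach is not made up. A row lasts 1/10 s, in which the tool goes at most 50 mm and 8.59 degrees, less where a joint would pass 70% of its speed; a pose out of reach is approached as far as the arm can. A call is refused whole if a number of a shift passes 50 or a number of a turn 0.15, either way. A call with a gripper value outside its range is refused whole. "gripper" is the finger opening in mm, from 0 to 85.4, set as the call begins (left out, the last holds). The fingers move at their own pace and stop on an object; "grip_force" is the grip in N (left out, the last holds). Time passes only in rows, so rows that do not move let the fingers close. It gives the time, the measured TCP pose, the force and the opening at its end, in the units of the state.
- arm.observe(): the state, without advancing time (a new reading comes with each control period).
- arm.snapshot(name): name is "side" or "top" or "wrist"; returns a dict with "frame" (400x640x3 uint8, red, green, blue), "mtx" (3x3 intrinsics, pixels), "extrinsics" (4x4, takes a point from world to camera coordinates). Camera axes: x right, y up, looking along -z (the intrinsics and any distortion apply to the point x, -y, -z); pixel columns grow to the right and rows downward; lengths in mm; the calibration is good to about 2 mm. A picture is of the moment at which its call begins. There is no depth.
- arm.sign_off(): hands the job in, once; it reports no verdict.
The state is a dict: "time_s": time; "qpos": joint angles; "joint_vel": joint speeds; "tau": joint torques, N m; "position": TCP position; "ee_rot": TCP orientation; "contact_force": force on the tool from outside, world axes, zero at the start; "torque": the same for the moment, N m; "grip_width": finger opening in mm.
Only numpy, scipy, OpenCV 4.12 (cv2) and the standard library are available. Lean on these libraries where they do the work, as an engineer would, in place of code of your own. Each camera call takes 0.05 s, during which the arm holds its last target.

### The job

Take the rake from its rest and rake the heap of cheese chunks along the tasting tray into an even single layer: none left on top of another and in each third of the tray's length some on the left side and some on the right. As you draw the chunks along, from the heap through the middle and on into the bare end, keep the teeth resting lightly on the steel floor, feeling for it since it is not level, and never press hard. Move the chunks with the rake only, keep them all in the tray, leave everything else alone, and stand the rake back in its rest.

Things in the scene. Friction and masses are not known exactly. Their poses are not given: they have to be found in the camera images.
- tray: Wooden-walled tasting tray fixed to the counter, inside 300 mm long (its x) by 116 mm wide (y), walls 6 mm thick and 42 mm tall. Origin: centre of its underside, at counter height; z up. The heap lies at its -x end, the +x end is bare. Its steel floor is about 12 mm above the counter at the -x end and rises or falls evenly by up to 9 mm towards the +x end, differently each time and not reported.
- heap_mark (a point): Small red mark on the top edge of the tray's -x end wall, the end where the heap lies; 42 mm above the counter. Axes as the tray's.
- rake: Upright hand rake, 150 mm tall, 0.18 kg, standing in its rest. Origin: middle of the tips' lower edge, head not pressed in; z up the handle. Head 101 mm wide (along y): seven steel teeth 7 mm thick, 34 mm long, 4 mm gaps, under a wooden bar 10 mm thick (34 to 46 mm up). The head is sprung: pressed on a floor it slides up into the handle, 6 N per mm, 5 mm at most.
- rake_grip (a point): Point to grip on the rake's axis, 115 mm above the tips: dark wooden block 22 mm (rake's x) by 34 mm (y), 75 to 150 mm above the tips; grip across the 22 mm. Axes as the rake's.
- rest: White rake rest fixed to the counter. Origin: centre of its underside, z up. A slot along its y, 10 mm wide (x) and 112 mm long, holds the teeth, rake's y along rest's y (either way round). From 30 mm above the counter its long sides flare to a funnel about 36 mm wide, 48 mm up.
- slot (a point): Centre of the slot's floor, 4 mm above the counter, where the middle of the tooth tips stands. Axes as the rest's.
- cut_block: Bystander: block of cheese with brown rind, 70 x 90 x 50 mm, loose. Origin: centre of the underside.
- mustard_jar: Bystander: amber glass jar with yellow cap, 60 mm across, 75 mm tall, loose. Origin: centre of the underside.
- mini_wheel: Bystander: small red-waxed cheese wheel, 80 mm across, 34 mm tall, loose. Origin: centre of the underside.
- dish: Bystander: small white bowl, 76 mm across, 35 mm tall, loose. Origin: centre of the underside.
- piece_a1: Loose chunk of hard cheese, pale yellow, hand cut, roughly 24 mm square and 20 mm tall, about 12 g; front row on the floor of the heap. Rows lie across the tray, about 38 mm apart, with open gaps of about 16 mm between them. Origin: its centre.
- piece_a2: Loose chunk of hard cheese, golden brown, hand cut, roughly 24 mm square and 20 mm tall, about 12 g; front row on the floor of the heap. Rows lie across the tray, about 38 mm apart, with open gaps of about 16 mm between them. Origin: its centre.
- piece_a3: Loose chunk of hard cheese, pale yellow, hand cut, roughly 24 mm square and 20 mm tall, about 12 g; front row on the floor of the heap. Rows lie across the tray, about 38 mm apart, with open gaps of about 16 mm between them. Origin: its centre.
- piece_t1: Loose chunk of hard cheese, orange, hand cut, roughly 20 to 30 mm long and wide, 15 to 21 mm tall, about 12 g; lies on top of piece_a1 of the heap. Rows lie across the tray, about 38 mm apart, with open gaps of about 16 mm between them. Origin: its centre.
- piece_t2: Loose chunk of hard cheese, cream, hand cut, roughly 20 to 30 mm long and wide, 15 to 21 mm tall, about 12 g; lies on top of piece_a3 of the heap. Rows lie across the tray, about 38 mm apart, with open gaps of about 16 mm between them. Origin: its centre.
- piece_b1: Loose chunk of hard cheese, cream, hand cut, roughly 20 to 30 mm long and wide, 15 to 21 mm tall, about 12 g; middle row on the floor of the heap. Rows lie across the tray, about 38 mm apart, with open gaps of about 16 mm between them. Origin: its centre.
- piece_b2: Loose chunk of hard cheese, pale yellow, hand cut, roughly 20 to 30 mm long and wide, 15 to 21 mm tall, about 12 g; middle row on the floor of the heap. Rows lie across the tray, about 38 mm apart, with open gaps of about 16 mm between them. Origin: its centre.
- piece_c1: Loose chunk of hard cheese, golden brown, hand cut, roughly 20 to 30 mm long and wide, 15 to 21 mm tall, about 12 g; back row, next to the red-marked end wall of the heap. Rows lie across the tray, about 38 mm apart, with open gaps of about 16 mm between them. Origin: its centre.
- piece_c2: Loose chunk of hard cheese, orange, hand cut, roughly 20 to 30 mm long and wide, 15 to 21 mm tall, about 12 g; back row, next to the red-marked end wall of the heap. Rows lie across the tray, about 38 mm apart, with open gaps of about 16 mm between them. Origin: its centre.

How it is judged:
By the outcome, as a careful person would: the job done as asked, in the order asked, and still so for the second after the job is handed in, with the robot touching nothing.
It also fails if it takes over 72 s, if anything falls off the work surface, if the arm or the gripper's body presses on something with over 40 N, if the wrist force passes 120 N, or if a joint passes its speed limit or range.

## Working session

There is one attempt and no reset: what is moved stays moved. The work goes in short steps, Python scripts to look and compute and a tool call to move; the robot and the scene stay as the last step left them, time stands still between calls to the robot, and variables do not carry over. Pictures are saved under pics/ and viewed, and the job is handed in when it is done.

Besides the shell and the picture viewer there is one more tool, called after ">>>" by a JSON object that holds its "fn" and its "kwargs", one argument or row to a line. drive_tool: Moves the arm, as the interface text tells. Its arguments: {"type":"object","properties":{"increments":{"type":"array"},"gripper":{"type":"number"},"grip_force":{"type":"number"}},"required":["increments"]}

```bash
ls; mkdir -p pics; python3 - <<'E'
from bench import arm
import cv2
o=arm.observe();print(o)
for n in("side","top","wrist"):
    s=arm.snapshot(n);cv2.imwrite(f"pics/{n}0.png",s["frame"][:,:,::-1]);print(n,s["mtx"].tolist(),s["extrinsics"].round(4).tolist(),s.keys())
E
```

```text
pics
{'time_s': 0.0, 'qpos': array([ 1.32699211e+00,  8.74630955e-02,  1.75116145e-01,  1.65983076e+00,
       -2.18470888e-05,  1.57078895e+00]), 'joint_vel': array([-0.00036786, -0.00052826, -0.00049581, -0.00102497,  0.0013315 ,
        0.00171385]), 'tau': array([ 2.38587359e-03, -5.20382380e+01,  4.64809585e+01,  1.59718422e-02,
        1.47315877e-04, -1.05526178e-05]), 'position': array([132.72075976, 533.5215823 , 252.57217712]), 'ee_rot': array([-1.57217771e+00, -2.18368768e-05, -2.43796814e-01]), 'contact_force': array([ 0.33963334,  0.57640121, -0.66948385]), 'torque': array([ 0.03672815,  0.00457576, -0.04176687]), 'grip_width': 85.3697312205307}
side [[390.3267930674871, 0.0, 320.55636462848014], [0.0, 390.3267930674871, 192.8111496084416], [0.0, 0.0, 1.0]] [[0.7449, -0.667, 0.0164, -422.6463], [0.5028, 0.5773, 0.6433, -365.2243], [-0.4385, -0.471, 0.7654, -787.394], [0.0, 0.0, 0.0, 1.0]] dict_keys(['frame', 'mtx', 'extrinsics'])
top [[421.9456889321618, 0.0, 315.561012685353], [0.0, 421.9456889321618, 198.65227347007004], [0.0, 0.0, 1.0]] [[-0.0212, -0.9998, -0.0029, 17.0884], [0.9925, -0.0214, 0.1201, -549.873], [-0.1202, -0.0003, 0.9928, -1325.8861], [0.0, 0.0, 0.0, 1.0]] dict_keys(['frame', 'mtx', 'extrinsics'])
wrist [[342.75859619474255, 0.0, 321.8295025015118], [0.0, 342.75859619474255, 198.1796044810605], [0.0, 0.0, 1.0]] [[0.2411, 0.9705, -0.0008, -549.2797], [-0.9279, 0.2303, -0.293, 38.7999], [-0.2842, 0.0714, 0.9561, -378.9936], [0.0, 0.0, 0.0, 1.0]] dict_keys(['frame', 'mtx', 'extrinsics'])
```

View pics/side0.png

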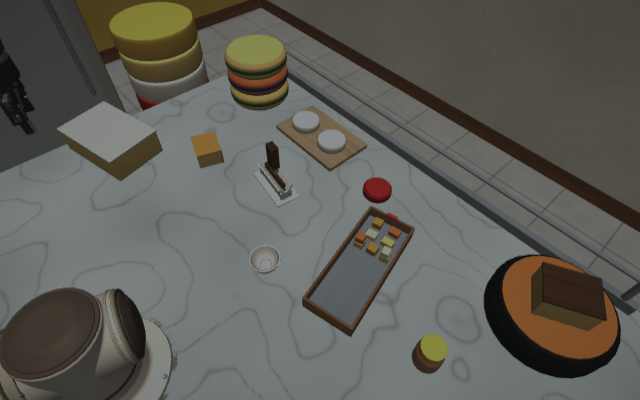

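View pics/top0.png

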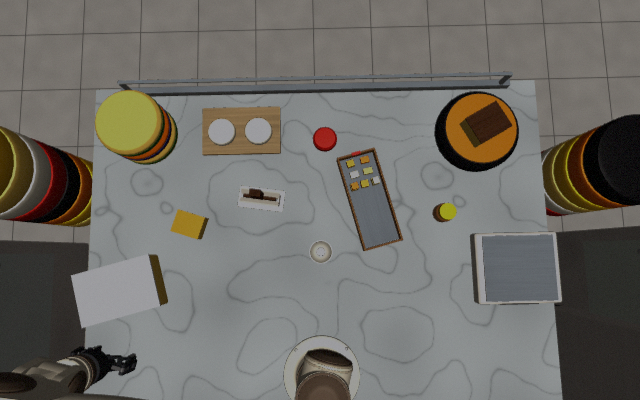

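View pics/wrist0.png

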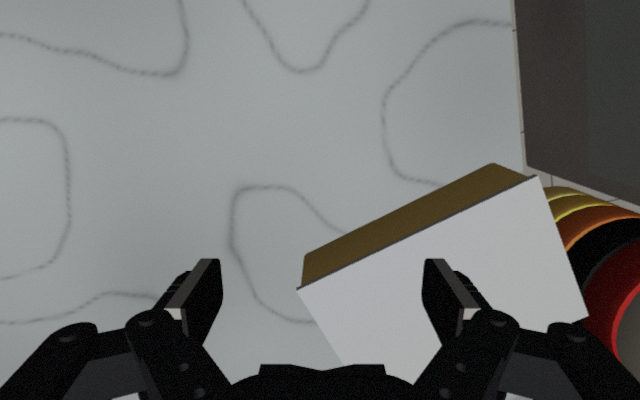

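```bash
cat > h.py <<'E'
import numpy as np, cv2
from bench import arm
def ray(s,uv):
    K=s["mtx"];E=s["extrinsics"];R=E[:3,:3];t=E[:3,3]
    u,v=uv;d=np.array([(u-K[0,2])/K[0,0],-(v-K[1,2])/K[1,1],-1.])
    return -R.T@t, R.T@d
def onz(s,uv,z):
    c,d=ray(s,uv);return c+d*(z-c[2])/d[2]
def tri(s1,u1,s2,u2):
    c1,d1=ray(s1,u1);c2,d2=ray(s2,u2)
    A=np.stack([d1,-d2],1);k=np.linalg.lstsq(A,c2-c1,rcond=None)[0]
    p,q=c1+k[0]*d1,c2+k[1]*d2
    return (p+q)/2,np.linalg.norm(p-q)
def proj(s,p):
    q=s["extrinsics"][:3,:3]@np.asarray(p,float)+s["extrinsics"][:3,3]
    K=s["mtx"];return np.array([K[0,2]+K[0,0]*q[0]/-q[2],K[1,2]+K[1,1]*-q[1]/-q[2]])
def save(s,name,box=None,f=1):
    im=s["frame"][:,:,::-1]
    if box: im=im[box[1]:box[3],box[0]:box[2]]
    cv2.imwrite("pics/"+name,cv2.resize(im,None,fx=f,fy=f,interpolation=cv2.INTER_CUBIC))
E
python3 - <<'E'
from h import *
s=arm.snapshot("top");save(s,"t1a.png",(320,140,420,260),5);save(s,"t1b.png",(225,175,300,220),8)
s=arm.snapshot("side");save(s,"s1a.png",(290,190,430,340),4);save(s,"s1b.png",(240,130,310,210),7)
E
```

```text
(no output)
```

View pics/t1a.png

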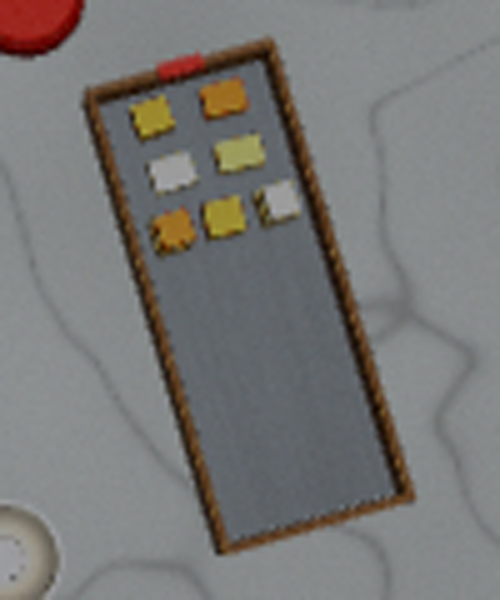

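View pics/t1b.png

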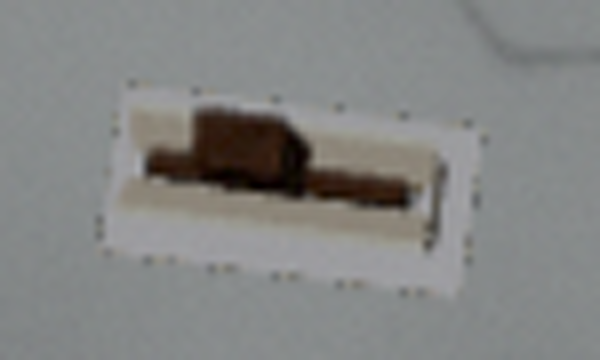

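View pics/s1a.png

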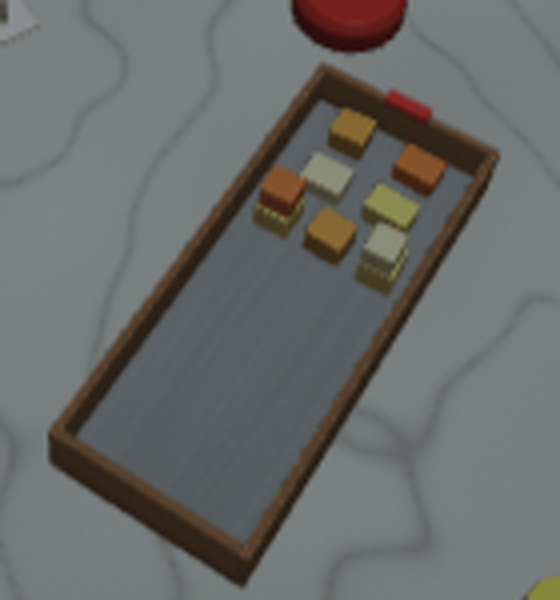

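View pics/s1b.png

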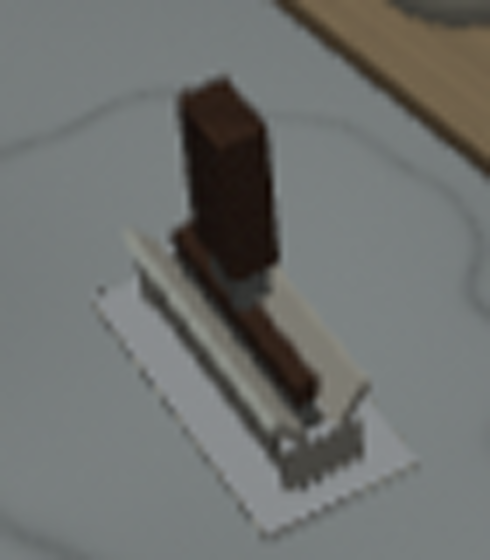

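```bash
python3 - <<'E'
from h import *
T=arm.snapshot("top");S=arm.snapshot("side")
def ct(p): return ((p[0]+.5)/5-.5+320,(p[1]+.5)/5-.5+140)
def cs(p): return ((p[0]+.5)/4-.5+290,(p[1]+.5)/4-.5+190)
tc=[(85,92),(272,40),(412,496),(221,552)];sc=[(323,66),(497,154),(243,557),(50,433)]
P=[]
for a,b in zip(tc,sc):
    p,e=tri(T,ct(a),S,cs(b));q=onz(T,ct(a),42);r=onz(S,cs(b),42);P.append(q);print(p.round(1),round(e,1),q.round(1),r.round(1))
P=np.array(P)[:,:2];c=P.mean(0)
print("centre",c,"len",np.linalg.norm((P[2]+P[3]-P[0]-P[1])/2),"wid",np.linalg.norm((P[0]+P[3]-P[1]-P[2])/2))
ax=(P[2]+P[3]-P[0]-P[1]);ay=(P[1]+P[2]-P[0]-P[3]);print("yaw x",np.arctan2(ax[1],ax[0]),"y dir",np.arctan2(ay[1],ay[0]))
print("mark",onz(T,ct((182,67)),42))
def cr(p): return ((p[0]+.5)/8-.5+225,(p[1]+.5)/8-.5+175)
def cq(p): return ((p[0]+.5)/7-.5+240,(p[1]+.5)/7-.5+130)
R=np.array([onz(T,cr(p),4) for p in [(122,85),(485,127),(460,297),(100,250)]]);print("rest",R.round(1).tolist(),R.mean(0))
l=R[1]+R[2]-R[0]-R[3];print(np.arctan2(l[1],l[0]),np.linalg.norm(l)/2)
Q=np.array([onz(S,cq(p),4) for p in [(98,300),(270,535),(415,462)]]);print(Q.round(1).tolist(),"ctr",(Q[0]+Q[2])/2)
# bar ends at z~50 (46+4 top)
b=np.array([onz(T,cr(p),50) for p in [(147,163),(410,193)]]);print("bar",b.round(1).tolist(),b.mean(0),np.linalg.norm(b[1]-b[0]),np.arctan2(*(b[1]-b[0])[1::-1]))
h=np.array([onz(T,cr(p),154) for p in [(197,110),(283,118),(283,165),(197,160)]]);print("handle",h.mean(0))
h=np.array([onz(S,cq(p),154) for p in [(180,95),(222,75),(268,122),(222,147)]]);print("handle side",h.round(1).tolist(),h.mean(0))
E
```

```text
[681.3 -66.3  40.2] 2.0 [680.1 -65.6  42. ] [681.  -67.7  42. ]
[ 712.  -188.    42.3] 0.5 [ 711.8 -187.8   42. ] [ 712.4 -188.    42. ]
[ 414.4 -264.7   41. ] 2.3 [ 415.3 -265.2   42. ] [ 413.1 -264.3   42. ]
[ 383.  -143.8   38.2] 0.6 [ 382.8 -143.2   42. ] [ 382.2 -145.4   42. ]
centre [ 547.51124279 -165.45558424] len 306.87908786961987 wid 126.27585038012936
yaw x -2.886277129030006 y dir -1.313274668686332
mark [ 695.2439736  -128.86626904   42.        ]
rest [[603.9, 254.7, 4.0], [583.1, 105.0, 4.0], [513.0, 116.1, 4.0], [535.5, 263.7, 4.0]] [558.85256223 184.86152269   4.        ]
-1.7153843219700022 150.25409835847879
[[538.7, 262.5, 4.0], [516.1, 116.3, 4.0], [582.3, 107.6, 4.0]] ctr [560.5155468  185.05649719   4.        ]
bar [[565.0, 236.4, 50.0], [550.7, 131.8, 50.0]] [557.83033721 184.08265717  50.        ] 105.58914022497417 -1.706542687902366
handle [559.51149439 184.13875313 154.        ]
handle side [[552.9, 201.4, 154.0], [571.2, 199.9, 154.0], [568.5, 168.8, 154.0], [547.9, 169.3, 154.0]] [560.13912038 184.85526117 154.        ]
```

```bash
cat >> h.py <<'E'
C=np.array([547.3,-165.9]);YAW=-2.885
U=np.array([np.cos(YAW),np.sin(YAW)]);V=np.array([-U[1],U[0]])
def totray(p): d=np.asarray(p)[:2]-C; return np.array([d@U,d@V])
def toworld(x,y): return C+x*U+y*V
E
python3 - <<'E'
from h import *
T=arm.snapshot("top");S=arm.snapshot("side")
def ct(p): return ((p[0]+.5)/5-.5+320,(p[1]+.5)/5-.5+140)
def cs(p): return ((p[0]+.5)/4-.5+290,(p[1]+.5)/4-.5+190)
d=dict(c1=((152,115),(353,125),31),c2=((223,97),(421,163),31),b1=((173,171),(327,173),31),b2=((239,151),(390,204),31),t1=((176,226),(283,188),50),a2=((225,214),(331,230),32),t2=((281,198),(386,243),50))
for k,(a,b,z) in d.items():
    p,e=tri(T,ct(a),S,cs(b));print(k,totray(p).round(1),p[2].round(1),round(e,1),"top:",totray(onz(T,ct(a),z)).round(1),"side:",totray(onz(S,cs(b),z)).round(1))
print("mark",totray(onz(T,ct((182,67)),42)))
E
```

```text
c1 [-129.2  -24.6] 33.2 0.5 top: [-129.4  -24.5] side: [-131.   -24.9]
c2 [-128.7   24.2] 30.6 1.5 top: [-128.2   23.4] side: [-128.9   24.8]
b1 [-90.6 -21.5] 28.3 0.0 top: [-90.2 -21.9] side: [-88.8 -20.9]
b2 [-90.9  22.9] 30.7 0.8 top: [-91.   23.2] side: [-90.4  22.6]
t1 [-52.4 -33.2] 49.2 1.3 top: [-52.7 -32.8] side: [-51.4 -33.4]
a2 [-53.4   1.9] 31.4 1.2 top: [-53.7   2.3] side: [-52.6   1.5]
t2 [-51.5  36.8] 50.6 0.1 top: [-51.6  36.9] side: [-51.8  36.7]
mark [-152.49898794    1.72488607]
```

```bash
python3 - <<'E'
from h import *
T=arm.snapshot("top");S=arm.snapshot("side")
for a,b in [((72,292),(58,132)),((152,256),(108,103)),((160,304),(160,133)),((83,326),(118,167))]:
    for bb in [(58,132),(108,103),(160,133),(119,166)]:
        p,e=tri(T,a,S,bb)
        if e<15:print(a,bb,p.round(0),e.round(1))
def xf(dx,dy,yaw): 
    return np.cos(yaw)*dx+np.sin(yaw)*dy, -np.sin(yaw)*dx+np.cos(yaw)*dy
print("x,z shift",xf(559.7-132.7,184.8-533.5,-.2438),arm.observe()["time_s"])
E
```

```text
(152, 256) (160, 133) [384. 507.  81.] 13.2
(83, 326) (58, 132) [172. 719.  67.] 0.7
x,z shift (np.float64(498.54601072711137), np.float64(-235.31375902841515)) 0.55
```

>>> {"fn": "drive_tool", "kwargs": {
  "increments": [
    [[35.6, 0, -16.8], 0],
    [[35.6, 0, -16.8], 0],
    [[35.6, 0, -16.8], 0],
    [[35.6, 0, -16.8], 0],
    [[35.6, 0, -16.8], 0],
    [[35.6, 0, -16.8], 0],
    [[35.6, 0, -16.8], 0],
    [[35.6, 0, -16.8], 0],
    [[35.6, 0, -16.8], 0],
    [[35.6, 0, -16.8], 0]
  ]
}}

```text
time_s: 1.55
position: [438.8, 283.5, 253.5]
ee_rot: [-1.57, -0.0, -0.244]
contact_force: [0.1, 1.8, 0.6]
grip_width: 85.7
```

>>> {"fn": "drive_tool", "kwargs": {
  "increments": [
    [[35.6, 0, -16.8], 0],
    [[35.6, 0, -16.8], 0],
    [[35.6, 0, -16.8], 0],
    [[35.6, 0, -16.8], 0],
    [[0, 0, 0], 0.147],
    [[0, 0, 0], 0.147],
    [[0, 0, 0], 0.147],
    [[0, 0, 0], 0.147],
    [[0, 0, 0], 0.147],
    [[0, 0, 0], 0.147]
  ]
}}

```text
time_s: 2.55
position: [559.7, 185.2, 253.3]
ee_rot: [-1.571, -0.0, -1.132]
contact_force: [0.7, -0.8, 0.3]
grip_width: 85.5
```

>>> {"fn": "drive_tool", "kwargs": {
  "increments": [
    [[0, 0, 0], 0.147],
    [[0, 0, 0], 0.147],
    [[0, 0, 0], 0.147],
    [[0, 0, 0], 0.147],
    [[0, 0, 0], 0]
  ],
  "gripper": 50
}}

```text
time_s: 3.05
position: [559.7, 185.2, 253.3]
ee_rot: [-1.571, 0.0, -1.716]
contact_force: [-0.4, 0.0, -0.4]
grip_width: 50.2
```

```bash
python3 - <<'E'
from h import *
o=arm.observe();print(o["time_s"],o["position"],o["ee_rot"],o["contact_force"],o["grip_width"],o["qpos"])
s=arm.snapshot("wrist");save(s,"w1.png")
print(proj(s,[559.7,184.8,154]),proj(s,[559.7,184.8,50]))
E
```

```text
3.05 [559.65172099 185.17847174 253.28261713] [-1.57080900e+00  4.17062156e-06 -1.71601668e+00] [-0.35773085  0.04935695 -0.35630385] 50.174479521065756 [3.19538201e-01 1.84012908e-01 2.83743299e-01 1.67053618e+00
 9.40753440e-06 2.03555488e+00]
[321.01833555 208.55846605] [321.34546128 173.91465534]
```

View pics/w1.png

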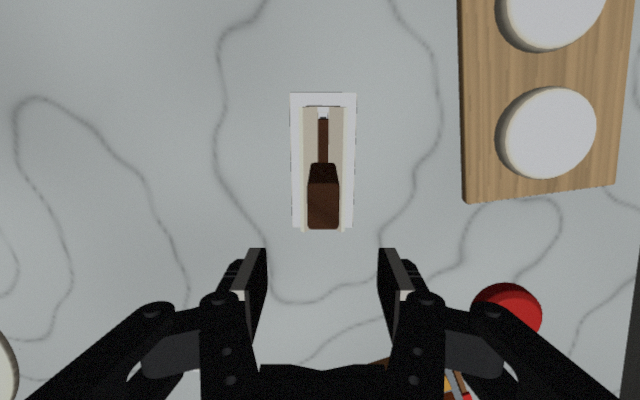

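>>> {"fn": "drive_tool", "kwargs": {
  "increments": [
    [[0, 35, 0.8], 0],
    [[0, 35, 0], 0],
    [[0, 35, 0], 0],
    [[0, 26, 0], 0],
    [[0, 0, 0], 0]
  ],
  "gripper": 50
}}

```text
time_s: 3.6
position: [558.6, 184.5, 118.3]
ee_rot: [-1.576, -0.003, -1.71]
contact_force: [-0.2, -0.5, 0.2]
grip_width: 50.1
```

>>> {"fn": "drive_tool", "kwargs": {
  "increments": [
    [[0, 0, 0], 0],
    [[0, 0, 0], 0],
    [[0, 0, 0], 0],
    [[0, 0, 0], 0],
    [[0, 0, 0], 0]
  ],
  "gripper": 10,
  "grip_force": 60
}}

```text
time_s: 4.1
position: [561.2, 185.3, 123.7]
ee_rot: [-1.569, 0.001, -1.713]
contact_force: [1.5, 0.5, 5.9]
grip_width: 21.5
```

```bash
python3 - <<'E'
from h import *
o=arm.observe();print(o["time_s"],o["position"],o["ee_rot"],o["contact_force"],o["torque"],o["grip_width"])
E
```

```text
4.1 [561.18094564 185.33026755 123.67028203] [-1.56852352e+00  1.17079597e-03 -1.71346485e+00] [1.45854067 0.45076257 5.93131763] [ 0.12513049 -0.25115067  0.12241311] 21.533120939711335
```

>>> {"fn": "drive_tool", "kwargs": {
  "increments": [
    [[0, 0, 0], 0],
    [[0, 0, 0], 0]
  ]
}}

```text
time_s: 4.3
position: [561.2, 185.3, 123.5]
ee_rot: [-1.569, 0.001, -1.714]
contact_force: [-0.2, 0.8, 6.2]
grip_width: 21.3
```

>>> {"fn": "drive_tool", "kwargs": {
  "increments": [
    [[0, -5, 0], 0],
    [[0, -5, 0], 0],
    [[0, -10, 0], 0],
    [[0, -20, 0], 0],
    [[0, -20, 0], 0],
    [[0, -20, 0], 0],
    [[0, 0, 0], 0],
    [[0, 0, 0], 0]
  ]
}}

```text
time_s: 5.1
position: [560.6, 185.1, 202.1]
ee_rot: [-1.571, 0.0, -1.714]
contact_force: [-0.8, 0.4, -1.4]
grip_width: 21.5
```

```bash
python3 - <<'E'
from h import *
o=arm.observe();print(o["time_s"],o["position"],o["ee_rot"],o["contact_force"],o["torque"],o["grip_width"])
T=arm.snapshot("side");save(T,"s2.png",(220,100,320,200),6)
T=arm.snapshot("top");save(T,"t2.png",(215,160,315,230),7)
E
```

```text
5.1 [560.5547655  185.0899816  202.13030761] [-1.57056896e+00  1.14085666e-04 -1.71381992e+00] [-0.80877466  0.38323097 -1.42443442] [-0.03017244 -0.02069283 -0.01328285] 21.540097681579343
```

View pics/s2.png

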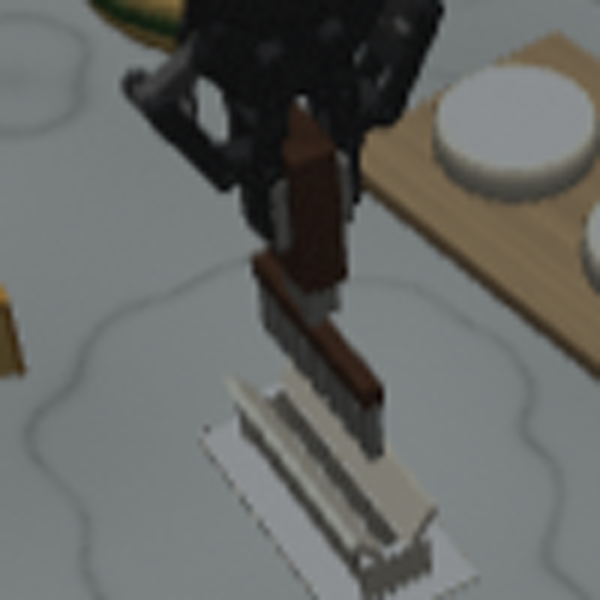

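>>> {"fn": "drive_tool", "kwargs": {
  "increments": [
    [[32.1, 0, 10.4], 0],
    [[32.1, 0, 10.4], 0],
    [[32.1, 0, 10.4], 0],
    [[32.1, 0, 10.4], 0],
    [[32.1, 0, 10.4], 0],
    [[32.1, 0, 10.4], 0],
    [[32.1, 0, 10.4], 0],
    [[32.1, 0, 10.4], 0],
    [[32.1, 0, 10.4], 0],
    [[32.1, 0, 10.4], 0]
  ]
}}

```text
time_s: 6.2
position: [617.3, -148.8, 200.9]
ee_rot: [-1.573, 0.0, -1.714]
contact_force: [0.1, 1.1, -1.1]
grip_width: 21.3
```

>>> {"fn": "drive_tool", "kwargs": {
  "increments": [
    [[0, 0, 0], -0.133],
    [[0, 0, 0], -0.133],
    [[0, 0, 0], -0.133],
    [[0, 0, 0], 0],
    [[0, 0, 0], 0]
  ]
}}

```text
time_s: 6.7
position: [617.4, -147.4, 201.4]
ee_rot: [-1.572, 0.001, -1.319]
contact_force: [0.1, 0.6, -1.5]
grip_width: 21.2
```

```bash
python3 - <<'E'
from h import *
o=arm.observe();print(o["time_s"],o["position"],totray(o["position"]),o["ee_rot"],o["contact_force"],o["torque"],o["grip_width"])
s=arm.snapshot("wrist");save(s,"w3.png")
s=arm.snapshot("side");save(s,"s3.png",(290,120,430,340),3.5)
E
```

```text
6.7 [ 617.36194494 -147.40073993  201.36853218] [-72.46299759  -0.11284278] [-1.57200252e+00  6.09034705e-04 -1.31869173e+00] [ 0.08071182  0.64871007 -1.51542812] [-0.03563568 -0.01554075  0.00839771] 21.231948763177982
```

View pics/w3.png

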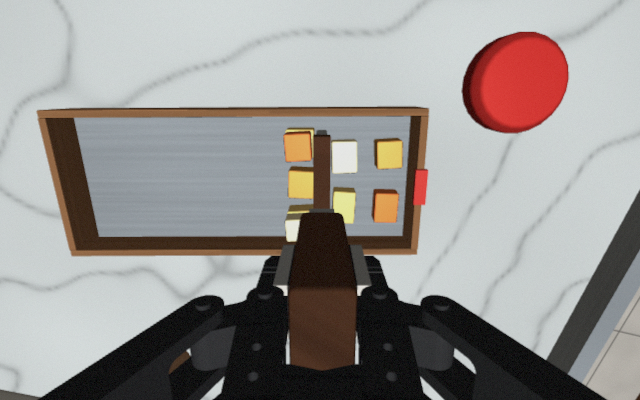

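View pics/s3.png

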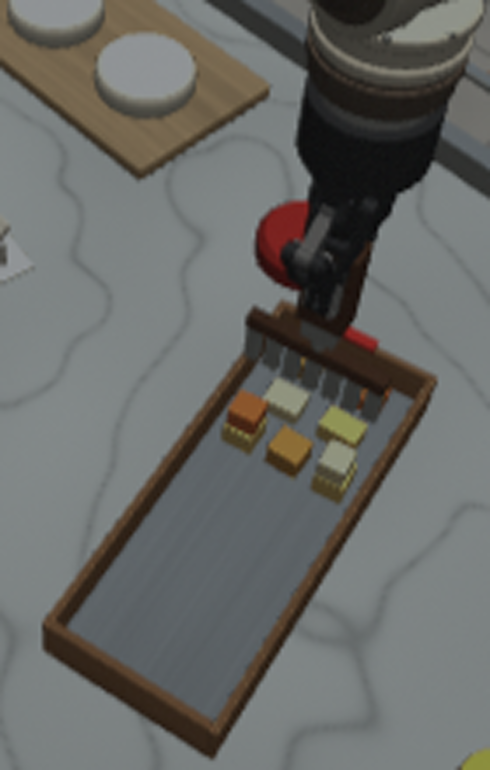

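>>> {"fn": "drive_tool", "kwargs": {
  "increments": [
    [[0, 15, 0], 0],
    [[0, 15, 0], 0],
    [[0, 10, 0], 0],
    [[0, 4, 0], 0],
    [[0, 0, 0], 0]
  ]
}}

```text
time_s: 7.3
position: [617.4, -147.4, 157.8]
ee_rot: [-1.572, 0.0, -1.315]
contact_force: [0.2, -0.4, -1.4]
grip_width: 21.2
```

```bash
python3 - <<'E'
from h import *
o=arm.observe();print(o["time_s"],o["position"],totray(o["position"]),o["contact_force"])
s=arm.snapshot("side");save(s,"s4.png",(330,180,430,280),6)
E
```

```text
7.3 [ 617.41088353 -147.36951552  157.83600749] [-72.51825827  -0.13062497] [ 0.21513637 -0.36785505 -1.43411873]
```

View pics/s4.png

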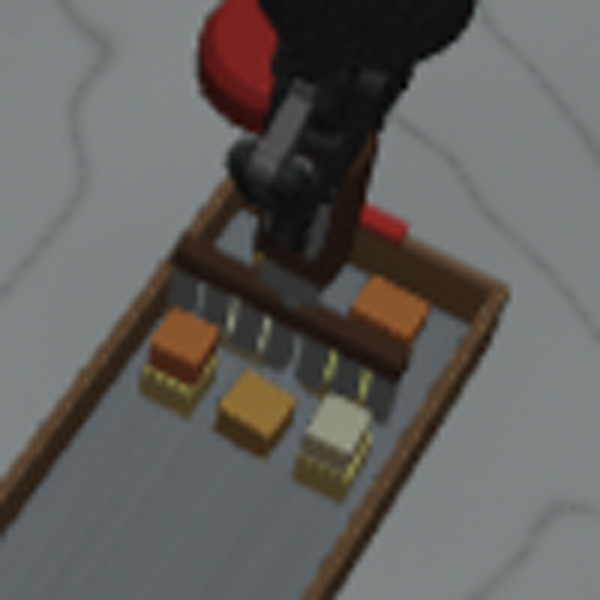

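>>> {"fn": "drive_tool", "kwargs": {
  "increments": [
    [[0, 0.5, -4], 0],
    [[0, 0, -4], 0],
    [[0, 0, -4], 0],
    [[0, 0, -4], 0],
    [[0, 0, -4], 0],
    [[0, 0, -4], 0],
    [[0, 0, -2], 0],
    [[0, 0, 0], 0]
  ]
}}

```text
time_s: 8.15
position: [593.2, -154.1, 159.9]
ee_rot: [-1.567, -0.002, -1.315]
contact_force: [2.6, 2.3, 8.4]
grip_width: 21.2
```

```bash
python3 - <<'E'
from h import *
o=arm.observe();print(o["time_s"],o["position"],totray(o["position"]),o["contact_force"])
s=arm.snapshot("side");save(s,"s5.png",(330,180,430,280),6)
E
```

```text
8.15 [ 593.2355681  -154.12570267  159.89519135] [-47.41980737   0.26900442] [2.58129531 2.27038445 8.37882735]
```

View pics/s5.png

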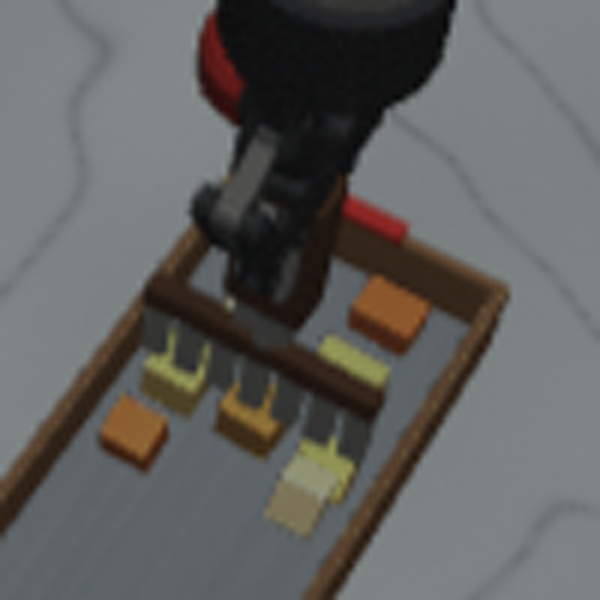

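>>> {"fn": "drive_tool", "kwargs": {
  "increments": [
    [[0, -3, 0], 0],
    [[0, 0, -4], 0],
    [[0, 0, -4], 0],
    [[0, 0, -4], 0],
    [[0, 0, 0], 0]
  ]
}}

```text
time_s: 8.7
position: [579.9, -157.7, 161.3]
ee_rot: [-1.571, -0.001, -1.315]
contact_force: [-1.8, 0.5, 5.0]
grip_width: 21.2
```

```bash
python3 - <<'E'
from h import *
o=arm.observe();print(o["time_s"],o["position"],totray(o["position"]),o["contact_force"])
s=arm.snapshot("side");save(s,"s6.png",(330,180,430,280),6)
s=arm.snapshot("wrist");save(s,"w6.png")
E
```

```text
8.7 [ 579.90662972 -157.67432386  161.30221479] [-33.62666281   0.31874377] [-1.82364078  0.5434465   4.99545054]
```

View pics/s6.png

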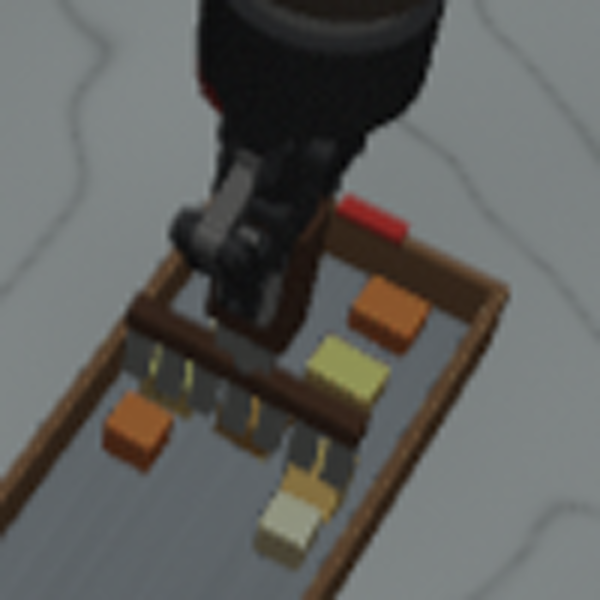

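View pics/w6.png

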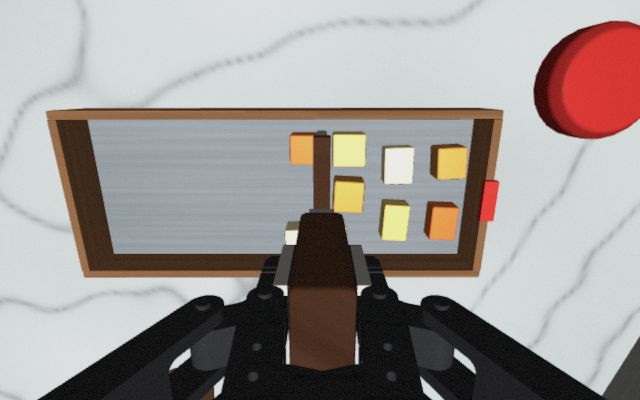

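>>> {"fn": "drive_tool", "kwargs": {
  "increments": [
    [[0, -10, 0], 0],
    [[0, -10, 0], 0],
    [[0, 0, 13], 0],
    [[0, 0, 13], 0],
    [[0, 0, 13], 0],
    [[0, 0, 0], 0],
    [[0, 0, 0], 0]
  ]
}}

```text
time_s: 9.5
position: [618.3, -147.2, 180.7]
ee_rot: [-1.572, 0.0, -1.315]
contact_force: [-1.0, 0.3, -1.9]
grip_width: 21.3
```

```bash
python3 - <<'E'
from h import *
o=arm.observe();print(o["time_s"],o["position"],totray(o["position"]),o["ee_rot"],o["contact_force"])
s=arm.snapshot("side");save(s,"s7.png",(330,180,430,280),6)
T=arm.snapshot("top");save(T,"t7.png",(320,140,420,260),5)
s=arm.snapshot("wrist");save(s,"w7.png")
E
```

```text
9.5 [ 618.29915629 -147.19515563  180.70067772] [-73.42169941  -0.07384497] [-1.57165677e+00  3.37046434e-04 -1.31451375e+00] [-1.00291745  0.34736967 -1.86044574]
```

View pics/s7.png

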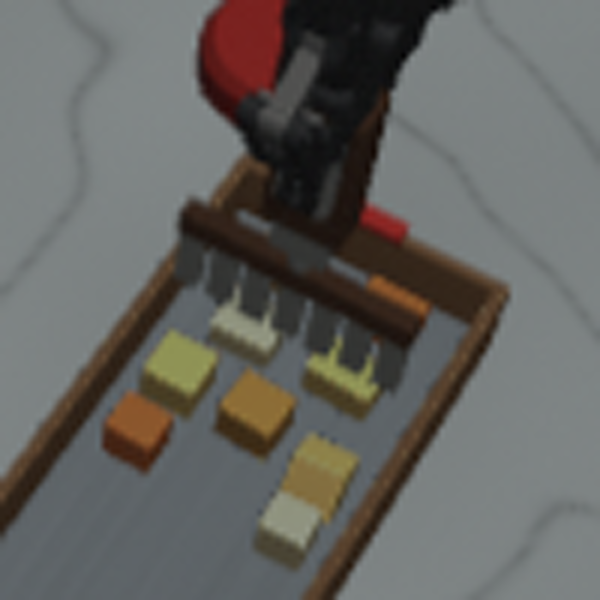

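View pics/w7.png

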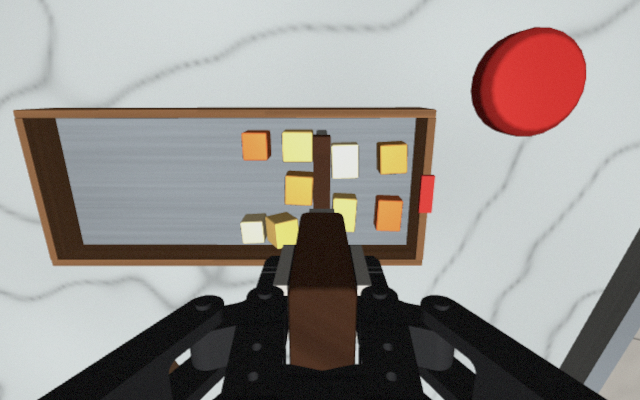

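>>> {"fn": "drive_tool", "kwargs": {
  "increments": [
    [[0, 0, -1.2], 0],
    [[0, 10, 0], 0],
    [[0, 10, 0], 0],
    [[0, 10, 0], 0],
    [[0, 8, 0], 0],
    [[0, 0, 0], 0],
    [[0, 0, 0], 0]
  ]
}}

```text
time_s: 10.35
position: [617.3, -147.5, 142.6]
ee_rot: [-1.571, 0.0, -1.315]
contact_force: [-0.5, 0.8, -2.9]
grip_width: 21.4
```

>>> {"fn": "drive_tool", "kwargs": {
  "increments": [
    [[0, 2, 0], 0],
    [[0, 2, 0], 0],
    [[0, 0, 0], 0]
  ]
}}

```text
time_s: 10.65
position: [617.4, -147.5, 138.7]
ee_rot: [-1.571, 0.0, -1.315]
contact_force: [-0.4, -0.9, -2.3]
grip_width: 21.4
```

>>> {"fn": "drive_tool", "kwargs": {
  "increments": [
    [[0, 2, 0], 0],
    [[0, 1, 0], 0],
    [[0, 0, 0], 0]
  ]
}}

```text
time_s: 10.95
position: [617.4, -147.5, 135.6]
ee_rot: [-1.571, 0.0, -1.315]
contact_force: [-0.7, 0.1, -1.7]
grip_width: 21.6
```

>>> {"fn": "drive_tool", "kwargs": {
  "increments": [
    [[0, 1, 0], 0],
    [[0, 1, 0], 0],
    [[0, 0, 0], 0]
  ]
}}

```text
time_s: 11.25
position: [617.4, -147.5, 133.6]
ee_rot: [-1.571, 0.0, -1.315]
contact_force: [-0.3, -0.3, -1.7]
grip_width: 21.3
```

>>> {"fn": "drive_tool", "kwargs": {
  "increments": [
    [[0, 1, 0], 0],
    [[0, 0, 0], 0]
  ]
}}

```text
time_s: 11.45
position: [617.4, -147.5, 132.6]
ee_rot: [-1.571, 0.0, -1.315]
contact_force: [1.1, 0.1, -1.5]
grip_width: 21.2
```

>>> {"fn": "drive_tool", "kwargs": {
  "increments": [
    [[0, 1, 0], 0],
    [[0, 0, 0], 0]
  ]
}}

```text
time_s: 11.65
position: [617.5, -147.6, 132.1]
ee_rot: [-1.571, -0.0, -1.315]
contact_force: [-0.5, 0.9, 0.8]
grip_width: 21.3
```

>>> {"fn": "drive_tool", "kwargs": {
  "increments": [
    [[0, 1, 0], 0],
    [[0, 0, 0], 0]
  ]
}}

```text
time_s: 11.85
position: [617.5, -147.6, 131.4]
ee_rot: [-1.57, -0.0, -1.315]
contact_force: [-2.3, 0.8, 5.3]
grip_width: 21.3
```

>>> {"fn": "drive_tool", "kwargs": {
  "increments": [
    [[0, -0.4, -3], 0],
    [[0, 0, -3], 0],
    [[0, 0, -3], 0],
    [[0, 0, -3], 0],
    [[0, 0, -3], 0],
    [[0, 0, -3], 0]
  ]
}}

```text
time_s: 12.45
position: [600.1, -152.1, 131.5]
ee_rot: [-1.57, -0.0, -1.315]
contact_force: [4.5, 2.0, 4.1]
grip_width: 21.5
```

```bash
python3 - <<'E'
from h import *
o=arm.observe();print(o["time_s"],o["position"],totray(o["position"]),o["ee_rot"],o["contact_force"])
s=arm.snapshot("side");save(s,"s8.png",(330,180,430,280),6)
E
```

```text
12.45 [ 600.08624723 -152.14170102  131.46575271] [-54.54970984   0.08856644] [-1.56991117e+00 -2.39906412e-04 -1.31476619e+00] [4.51691321 1.9525347  4.08176966]
```

View pics/s8.png

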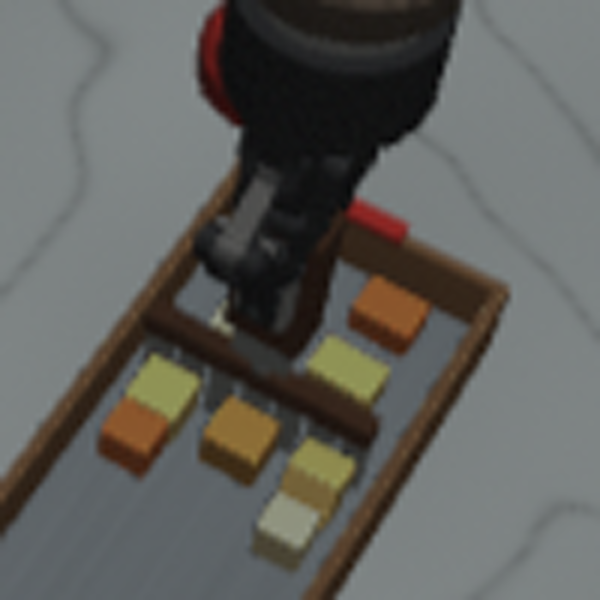

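>>> {"fn": "drive_tool", "kwargs": {
  "increments": [
    [[0, 0, -3], 0],
    [[0, 0, -3], 0],
    [[0, 0, -3], 0],
    [[0, 0, -3], 0],
    [[0, 0, -3], 0]
  ]
}}

```text
time_s: 13.0
position: [585.5, -155.9, 131.4]
ee_rot: [-1.57, -0.0, -1.315]
contact_force: [3.8, 1.1, 5.1]
grip_width: 21.3
```

>>> {"fn": "drive_tool", "kwargs": {
  "increments": [
    [[0, 0, -3], 0],
    [[0, 0, -3], 0],
    [[0, 0, -3], 0],
    [[0, 0, -3], 0],
    [[0, 0, -3], 0]
  ]
}}

```text
time_s: 13.5
position: [570.9, -159.7, 131.3]
ee_rot: [-1.57, -0.0, -1.315]
contact_force: [5.0, 1.3, 4.5]
grip_width: 21.3
```

>>> {"fn": "drive_tool", "kwargs": {
  "increments": [
    [[0, -0.3, -3], 0],
    [[0, 0, -3], 0],
    [[0, 0, -3], 0],
    [[0, 0, -3], 0],
    [[0, 0, -3], 0],
    [[0, 0, -3], 0]
  ]
}}

```text
time_s: 14.1
position: [553.3, -164.3, 131.4]
ee_rot: [-1.571, 0.0, -1.315]
contact_force: [4.0, 0.8, 4.2]
grip_width: 21.1
```

```bash
python3 - <<'E'
from h import *
o=arm.observe();print(o["time_s"],o["position"],totray(o["position"]),o["ee_rot"],o["contact_force"])
s=arm.snapshot("side");save(s,"s9.png",(320,180,430,300),5)
E
```

```text
14.1 [ 553.29715568 -164.31019113  131.42218405] [-6.20428239 -0.01576345] [-1.57095049e+00  2.26959071e-05 -1.31482115e+00] [4.02043224 0.80171679 4.17818337]
```

View pics/s9.png

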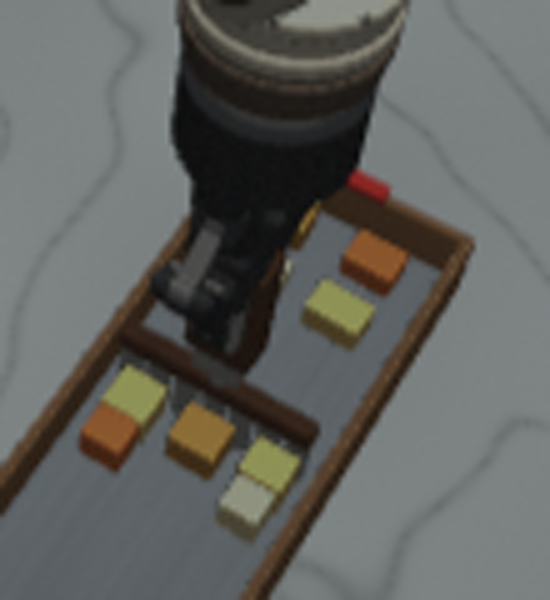

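>>> {"fn": "drive_tool", "kwargs": {
  "increments": [
    [[0, -0.1, -3], 0],
    [[0, -0.05, -3], 0],
    [[0, 0, -3], 0],
    [[0, -0.05, -3], 0],
    [[0, 0, -3], 0],
    [[0, -0.05, -3], 0],
    [[0, 0, -3], 0]
  ]
}}

```text
time_s: 14.85
position: [532.9, -169.6, 131.6]
ee_rot: [-1.571, 0.0, -1.315]
contact_force: [2.7, 0.6, 2.1]
grip_width: 21.4
```

>>> {"fn": "drive_tool", "kwargs": {
  "increments": [
    [[0, -0.05, -3], 0],
    [[0, -0.05, -3], 0],
    [[0, 0, -3], 0],
    [[0, -0.05, -3], 0],
    [[0, 0, -3], 0],
    [[0, -0.05, -3], 0],
    [[0, 0, -3], 0]
  ]
}}

```text
time_s: 15.55
position: [512.6, -175.0, 131.8]
ee_rot: [-1.571, 0.0, -1.315]
contact_force: [2.0, 0.2, 1.0]
grip_width: 21.5
```

>>> {"fn": "drive_tool", "kwargs": {
  "increments": [
    [[0, -0.05, -3], 0],
    [[0, -0.05, -3], 0],
    [[0, 0, -3], 0],
    [[0, -0.05, -3], 0],
    [[0, 0, -3], 0],
    [[0, -0.05, -3], 0],
    [[0, 0, -3], 0]
  ]
}}

```text
time_s: 16.25
position: [492.3, -180.2, 132.0]
ee_rot: [-1.571, 0.0, -1.315]
contact_force: [0.7, -0.1, -1.1]
grip_width: 21.7
```

```bash
python3 - <<'E'
from h import *
o=arm.observe();print(o["time_s"],o["position"],totray(o["position"]),o["ee_rot"],o["contact_force"])
s=arm.snapshot("side");save(s,"s10.png",(290,200,430,340),4)
E
```

```text
16.25 [ 492.26596541 -180.24254741  132.01493396] [56.87217959 -0.09390361] [-1.57114568e+00  1.47995691e-04 -1.31480447e+00] [ 0.71778952 -0.11393964 -1.06014697]
```

View pics/s10.png

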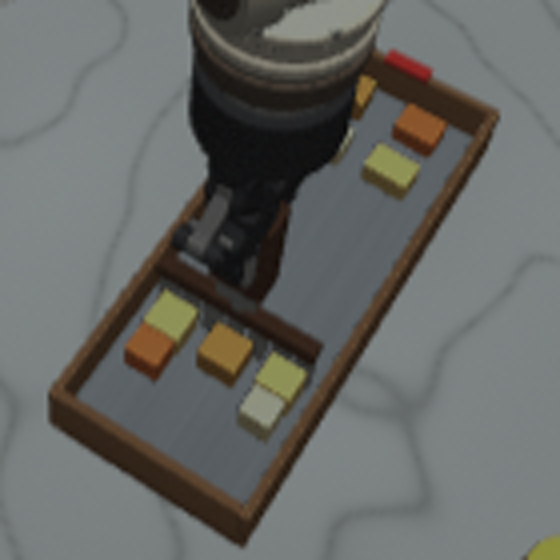

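>>> {"fn": "drive_tool", "kwargs": {
  "increments": [
    [[0, 1.0, -1], 0],
    [[0, 0, -3], 0],
    [[0, 0, -3], 0],
    [[0, 0, -3], 0]
  ]
}}

```text
time_s: 16.7
position: [483.0, -182.8, 131.4]
ee_rot: [-1.57, -0.0, -1.315]
contact_force: [2.8, 0.8, 1.5]
grip_width: 21.3
```

>>> {"fn": "drive_tool", "kwargs": {
  "increments": [
    [[0, 0.2, -3], 0],
    [[0, 0, -3], 0],
    [[0, 0, -3], 0],
    [[0, 0, -3], 0],
    [[0, 0, -3], 0],
    [[0, 0, 0], 0]
  ]
}}

```text
time_s: 17.3
position: [468.1, -186.7, 131.0]
ee_rot: [-1.571, -0.0, -1.315]
contact_force: [2.7, -0.7, 2.9]
grip_width: 21.2
```

```bash
python3 - <<'E'
from h import *
o=arm.observe();print(o["time_s"],o["position"],totray(o["position"]),o["ee_rot"],o["contact_force"])
s=arm.snapshot("side");save(s,"s11.png",(290,200,430,340),4)
E
```

```text
17.3 [ 468.09281949 -186.6752244   131.0348067 ] [ 8.18864296e+01 -6.64217541e-03] [-1.57099376e+00 -1.66856553e-04 -1.31505799e+00] [ 2.66347714 -0.66082603  2.88711812]
```

View pics/s11.png

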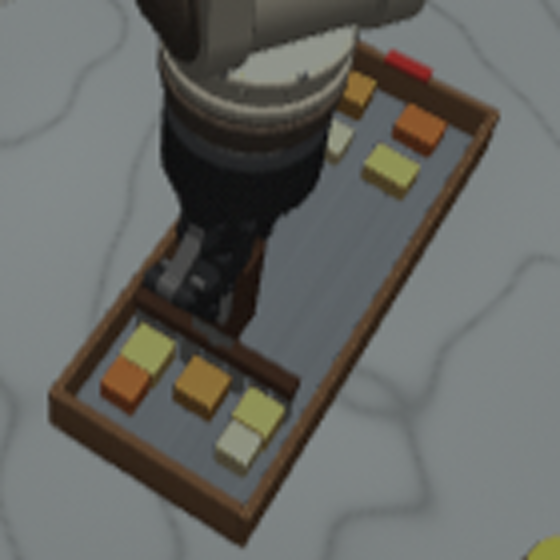

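>>> {"fn": "drive_tool", "kwargs": {
  "increments": [
    [[0, -0.5, 4], 0],
    [[0, -25, 0], 0],
    [[0, -35, 0], 0],
    [[0, 0, 30], 0],
    [[0, 0, 30], 0],
    [[0, 0, 30], 0],
    [[0, 0, 30], 0],
    [[0, 0, 30], 0],
    [[0, 0, 30], 0],
    [[0, 0, 8], 0]
  ]
}}

```text
time_s: 18.35
position: [655.6, -136.8, 188.7]
ee_rot: [-1.574, 0.001, -1.314]
contact_force: [-0.4, 0.3, -2.5]
grip_width: 21.4
```

>>> {"fn": "drive_tool", "kwargs": {
  "increments": [
    [[0, 0, 0], 0],
    [[0, 0, 0], 0]
  ]
}}

```text
time_s: 18.55
position: [653.3, -138.1, 190.7]
ee_rot: [-1.573, 0.001, -1.315]
contact_force: [-0.0, 0.1, -1.9]
grip_width: 21.6
```

```bash
python3 - <<'E'
from h import *
o=arm.observe();print(o["time_s"],o["position"],totray(o["position"]),o["ee_rot"],o["contact_force"])
s=arm.snapshot("wrist");save(s,"w12.png")
s=arm.snapshot("side");save(s,"s12.png",(290,160,430,340),4)
E
```

```text
18.55 [ 653.3092589  -138.06118605  190.65124112] [-1.09603659e+02 -2.36890687e-02] [-1.57288365e+00  5.87304674e-04 -1.31488553e+00] [-0.04244562  0.09741021 -1.94605114]
```

View pics/w12.png

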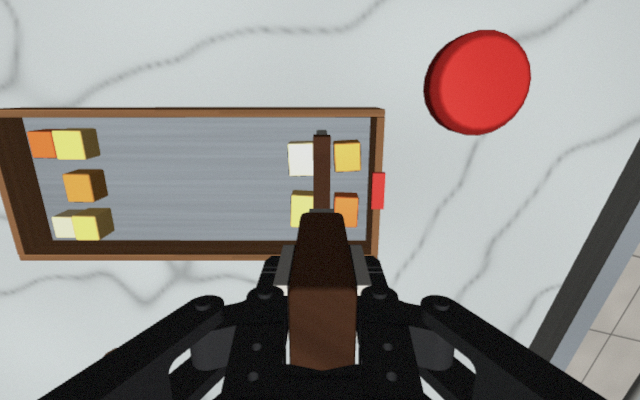

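View pics/s12.png

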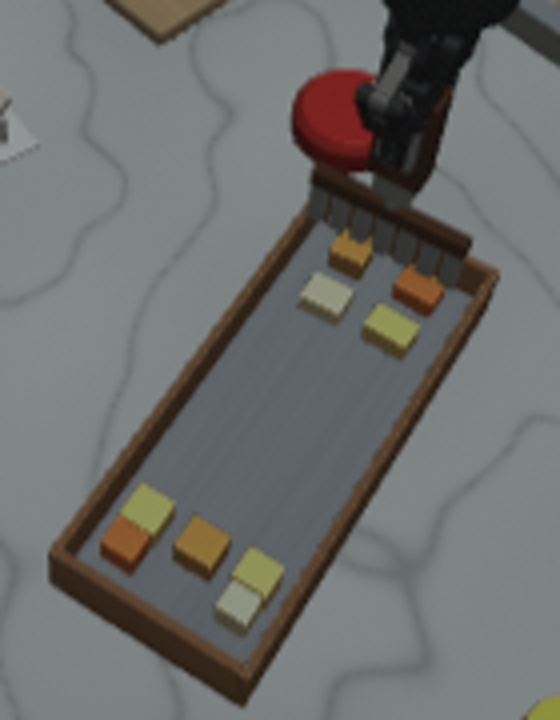

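```bash
python3 - <<'E'
from h import *
s=arm.snapshot("wrist")
for uv in [(288,157),(315,157),(334,157),(361,157),(313,210),(333,210)]: print(uv,totray(onz(s,uv,31)).round(1))
print(proj(s,[*toworld(-109.6,-45),50]),proj(s,[*toworld(-109.6,-45),31]))
save(s,"w13.png",(270,110,390,240),5)
E
```

```text
(288, 157) [-81.8 -23.4]
(315, 157) [-104.2  -23.4]
(334, 157) [-119.9  -23.4]
(361, 157) [-142.2  -23.4]
(313, 210) [-102.1   22.9]
(333, 210) [-119.5   23. ]
[321.47838585 133.19428687] [321.52668438 130.56928786]
```

View pics/w13.png

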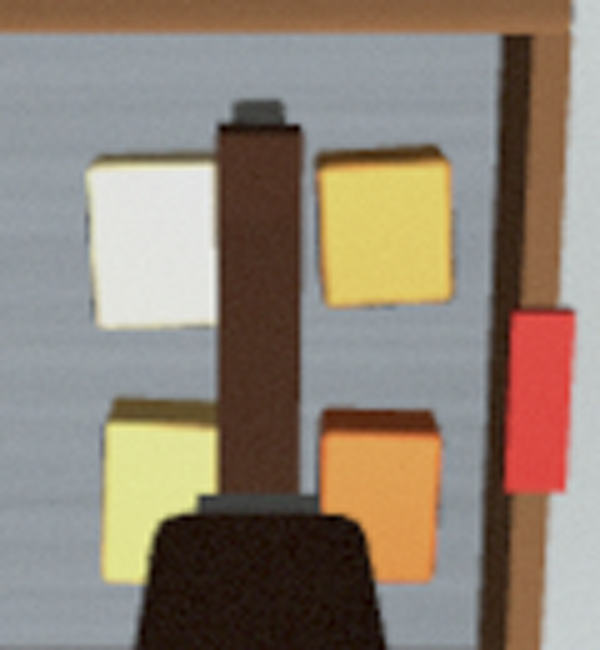

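>>> {"fn": "drive_tool", "kwargs": {
  "increments": [
    [[0, 0, 1], 0],
    [[0, 15, 0], 0],
    [[0, 15, 0], 0],
    [[0, 15, 0], 0],
    [[0, 7, 0], 0],
    [[0, 0, 0], 0],
    [[0, 0, 0], 0]
  ]
}}

```text
time_s: 19.4
position: [655.3, -137.7, 140.0]
ee_rot: [-1.57, -0.0, -1.315]
contact_force: [0.2, -0.0, -1.0]
grip_width: 21.2
```

>>> {"fn": "drive_tool", "kwargs": {
  "increments": [
    [[0, 2, 0], 0],
    [[0, 2, 0], 0],
    [[0, 0.5, 0], 0],
    [[0, 0, 0], 0]
  ]
}}

```text
time_s: 19.8
position: [655.2, -137.6, 134.9]
ee_rot: [-1.571, 0.0, -1.315]
contact_force: [0.3, 0.4, -1.9]
grip_width: 21.2
```

>>> {"fn": "drive_tool", "kwargs": {
  "increments": [
    [[0, 1, 0], 0],
    [[0, 1, 0], 0],
    [[0, 0, 0], 0]
  ]
}}

```text
time_s: 20.1
position: [655.2, -137.7, 132.8]
ee_rot: [-1.571, 0.0, -1.315]
contact_force: [-0.4, -0.2, -1.1]
grip_width: 21.5
```

>>> {"fn": "drive_tool", "kwargs": {
  "increments": [
    [[0, 0.8, 0], 0],
    [[0, 0, 0], 0]
  ]
}}

```text
time_s: 20.3
position: [655.2, -137.7, 132.4]
ee_rot: [-1.571, -0.0, -1.315]
contact_force: [-0.9, 0.1, 1.2]
grip_width: 21.3
```

>>> {"fn": "drive_tool", "kwargs": {
  "increments": [
    [[0, 0.6, 0], 0],
    [[0, 0, 0], 0]
  ]
}}

```text
time_s: 20.5
position: [655.2, -137.7, 132.0]
ee_rot: [-1.57, -0.0, -1.315]
contact_force: [-1.3, -1.0, 2.4]
grip_width: 21.7
```

>>> {"fn": "drive_tool", "kwargs": {
  "increments": [
    [[0, 0.2, -3], 0],
    [[0, 0, -3], 0],
    [[0, 0, -3], 0],
    [[0, 0, -3], 0],
    [[0, 0, -3], 0],
    [[0, 0, -3], 0],
    [[0, 0, -3], 0],
    [[0, 0, -3], 0]
  ]
}}

```text
time_s: 21.3
position: [631.9, -143.8, 131.5]
ee_rot: [-1.57, -0.0, -1.315]
contact_force: [4.1, 1.3, 5.3]
grip_width: 21.4
```

>>> {"fn": "drive_tool", "kwargs": {
  "increments": [
    [[0, 0.1, -3], 0],
    [[0, 0, -3], 0],
    [[0, 0, -3], 0],
    [[0, 0, -3], 0],
    [[0, 0, -3], 0],
    [[0, 0, -3], 0],
    [[0, 0, -3], 0],
    [[0, 0, -3], 0]
  ]
}}

```text
time_s: 22.1
position: [608.7, -149.8, 131.4]
ee_rot: [-1.57, -0.0, -1.315]
contact_force: [4.2, 2.1, 5.1]
grip_width: 21.3
```

>>> {"fn": "drive_tool", "kwargs": {
  "increments": [
    [[0, 0, -3], 0],
    [[0, 0, -3], 0],
    [[0, 0, -3], 0],
    [[0, 0, -3], 0],
    [[0, 0, -3], 0],
    [[0, 0, -3], 0],
    [[0, 0, -3], 0],
    [[0, 0, -3], 0]
  ]
}}

```text
time_s: 22.9
position: [585.4, -155.9, 131.4]
ee_rot: [-1.57, -0.0, -1.315]
contact_force: [4.5, 0.9, 5.3]
grip_width: 21.5
```

>>> {"fn": "drive_tool", "kwargs": {
  "increments": [
    [[0, 0, -3], 0],
    [[0, 0, -3], 0],
    [[0, 0, -3], 0],
    [[0, 0, -3], 0],
    [[0, 0, -3], 0],
    [[0, 0, -3], 0],
    [[0, 0, -3], 0],
    [[0, 0, 0], 0]
  ]
}}

```text
time_s: 23.7
position: [564.7, -161.3, 131.3]
ee_rot: [-1.571, 0.0, -1.315]
contact_force: [2.4, 1.1, 4.5]
grip_width: 21.0
```

```bash
python3 - <<'E'
from h import *
o=arm.observe();print(o["time_s"],o["position"],totray(o["position"]),o["ee_rot"],o["contact_force"])
s=arm.snapshot("side");save(s,"s14.png",(290,160,430,340),4)
E
```

```text
23.7 [ 564.73417272 -161.32286801  131.26271654] [-1.80249968e+01 -2.72504474e-03] [-1.57118688e+00  3.49020936e-05 -1.31501070e+00] [2.38300008 1.06564586 4.48426581]
```

View pics/s14.png

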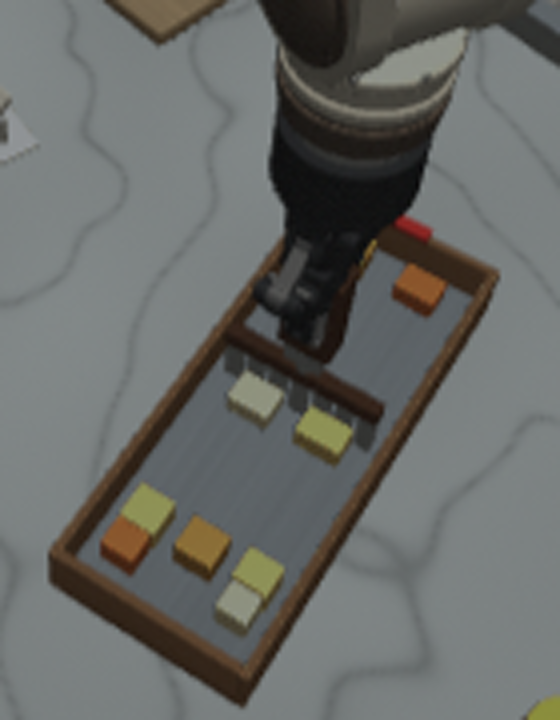

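>>> {"fn": "drive_tool", "kwargs": {
  "increments": [
    [[0, -0.5, 4], 0],
    [[0, -10, 1], 0],
    [[0, -30, 0], 0],
    [[0, -30, 0], 0],
    [[0, 0, 0], 0.133],
    [[0, 0, 0], 0.133],
    [[0, 0, 0], 0.133],
    [[0, 0, 0], 0]
  ]
}}

```text
time_s: 24.55
position: [569.4, -159.9, 201.1]
ee_rot: [-1.573, -0.0, -1.716]
contact_force: [-0.4, -0.5, -2.2]
grip_width: 21.6
```

```bash
python3 - <<'E'
from h import *
o=arm.observe();y=o["ee_rot"][2];p=o["position"];d=np.array([560.7,185.1])-p[:2]
print(o["time_s"],p,y,d@[np.cos(y),np.sin(y)],d@[-np.sin(y),np.cos(y)],o["contact_force"])
T=arm.snapshot("top");save(T,"t15.png",(320,140,420,260),5)
E
```

```text
24.55 [ 569.3722698  -159.9181421   201.08227061] -1.7158554051289414 -340.14095914047056 -58.4538668895832 [-0.39210293 -0.50321136 -2.22105798]
```

View pics/t15.png

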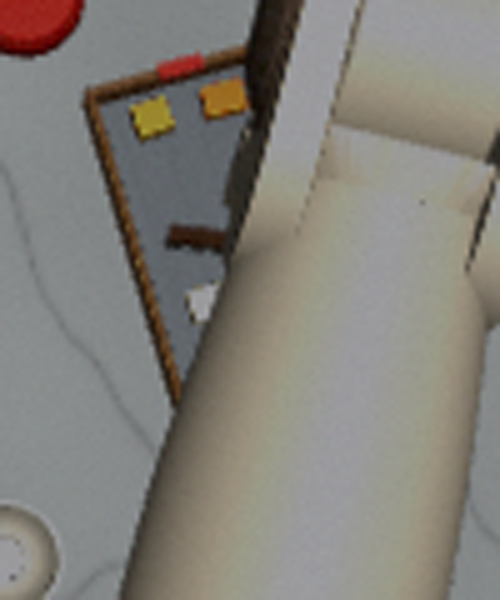

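>>> {"fn": "drive_tool", "kwargs": {
  "increments": [
    [[-34, 0, -5.8], 0],
    [[-34, 0, -5.8], 0],
    [[-34, 0, -5.8], 0],
    [[-34, 0, -5.8], 0],
    [[-34, 0, -5.8], 0],
    [[-34, 0, -5.8], 0],
    [[-34, 0, -5.8], 0],
    [[-34, 0, -5.8], 0],
    [[-34, 0, -5.8], 0],
    [[-34, 0, -6.2], 0]
  ]
}}

```text
time_s: 25.6
position: [560.2, 186.2, 201.4]
ee_rot: [-1.572, -0.001, -1.709]
contact_force: [0.9, 0.5, -2.1]
grip_width: 21.3
```

>>> {"fn": "drive_tool", "kwargs": {
  "increments": [
    [[0, 0, 0], 0],
    [[0, 0, 0], 0],
    [[0, 0, 0], 0]
  ]
}}

```text
time_s: 25.9
position: [560.6, 184.2, 201.5]
ee_rot: [-1.571, -0.001, -1.712]
contact_force: [0.3, -0.2, -1.0]
grip_width: 21.6
```

```bash
python3 - <<'E'
from h import *
o=arm.observe();y=o["ee_rot"][2];p=o["position"];d=np.array([560.7,185.1])-p[:2]
print(o["time_s"],p,o["ee_rot"],d@[np.cos(y),np.sin(y)],d@[-np.sin(y),np.cos(y)],o["contact_force"],o["grip_width"])
T=arm.snapshot("top");save(T,"t16.png",(320,140,420,260),5)
s=arm.snapshot("wrist");save(s,"w16.png")
s=arm.snapshot("side");save(s,"s16.png",(220,100,320,200),6)
E
```

```text
25.9 [560.58128636 184.2464428  201.52334289] [-1.57135460e+00 -6.76000905e-04 -1.71235653e+00] -0.8617681926643874 -0.0029004176876999818 [ 0.2922579  -0.23092837 -1.03120377] 21.564592638200228
```

View pics/t16.png

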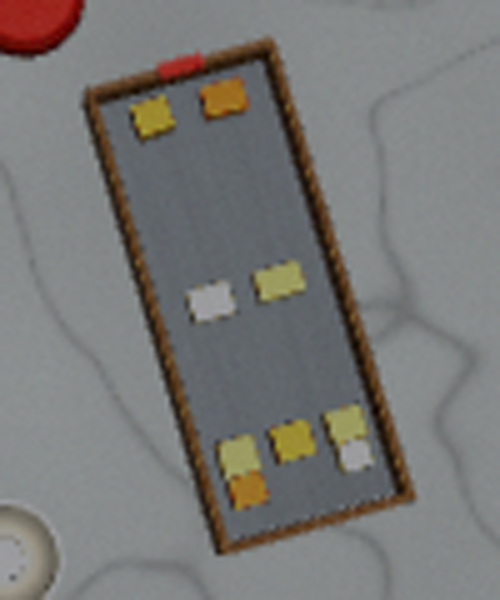

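View pics/w16.png

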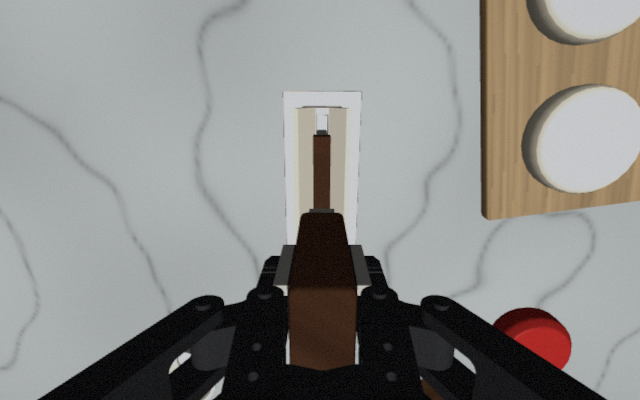

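View pics/s16.png

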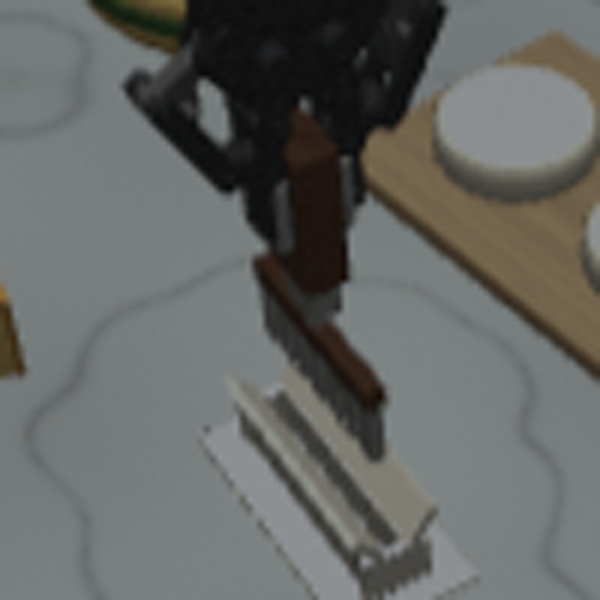

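>>> {"fn": "drive_tool", "kwargs": {
  "increments": [
    [[-0.8, 20, 0], 0],
    [[0, 15, 0], 0],
    [[0, 8, 0], 0],
    [[0, 8, 0], 0],
    [[0, 8, 0], 0],
    [[0, 8, 0], 0],
    [[0, 5, 0], 0],
    [[0, 0, 0], 0],
    [[0, 0, 0], 0]
  ]
}}

```text
time_s: 26.95
position: [560.8, 185.7, 129.9]
ee_rot: [-1.571, 0.0, -1.714]
contact_force: [-0.0, -0.5, -2.1]
grip_width: 21.3
```

>>> {"fn": "drive_tool", "kwargs": {
  "increments": [
    [[0, 2, 0], 0],
    [[0, 2, 0], 0],
    [[0, 1, 0], 0],
    [[0, 0.5, 0], 0],
    [[0, 0, 0], 0]
  ]
}}

```text
time_s: 27.45
position: [560.8, 185.7, 124.5]
ee_rot: [-1.571, 0.0, -1.714]
contact_force: [-0.9, -0.3, 1.3]
grip_width: 21.8
```

```bash
python3 - <<'E'
from h import *
o=arm.observe();print(o["time_s"],o["position"],o["ee_rot"],o["contact_force"])
s=arm.snapshot("side");save(s,"s17.png",(220,100,320,200),6)
E
```

```text
27.45 [560.82903634 185.6796807  124.50643116] [-1.57054989e+00  7.31531131e-05 -1.71380087e+00] [-0.90050353 -0.34084155  1.25537709]
```

View pics/s17.png

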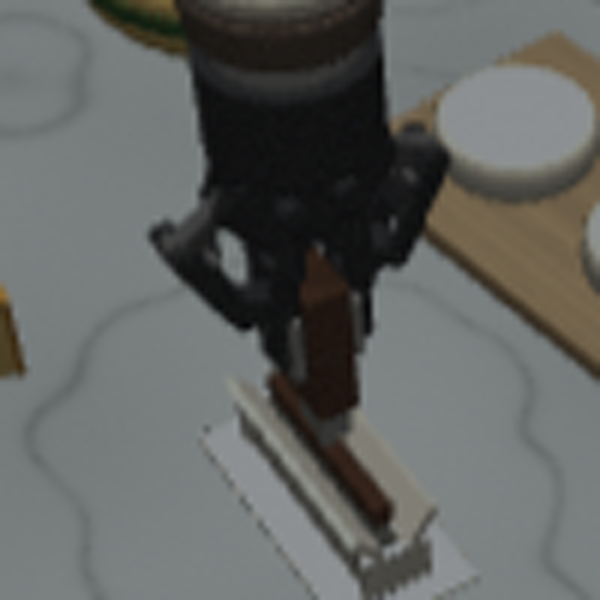

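Seated on the slot floor. Release and rise.

>>> {"fn": "drive_tool", "kwargs": {
  "increments": [
    [[0, 0, 0], 0],
    [[0, 0, 0], 0],
    [[0, 0, 0], 0],
    [[0, 0, 0], 0],
    [[0, -5, 0], 0],
    [[0, -15, 0], 0],
    [[0, -25, 0], 0],
    [[0, -35, 0], 0],
    [[0, -40, 0], 0],
    [[0, 0, 0], 0]
  ],
  "gripper": 60
}}

```text
time_s: 28.5
position: [562.1, 186.1, 251.6]
ee_rot: [-1.562, 0.004, -1.714]
contact_force: [0.9, 0.3, 0.4]
grip_width: 59.6
```

```bash
python3 - <<'E'
from h import *
o=arm.observe();print(o["time_s"],o["position"],o["contact_force"],o["grip_width"])
s=arm.snapshot("side");save(s,"s18.png",(220,100,430,340),3);save(s,"s18b.png",(290,190,430,340),4)
T=arm.snapshot("top");save(T,"t18.png",(320,140,420,260),5)
save(arm.snapshot("wrist"),"w18.png")
E
```

```text
28.5 [562.10800031 186.13007125 251.59973864] [0.90604534 0.29673721 0.4458669 ] 59.643370956127335
```

View pics/s18.png

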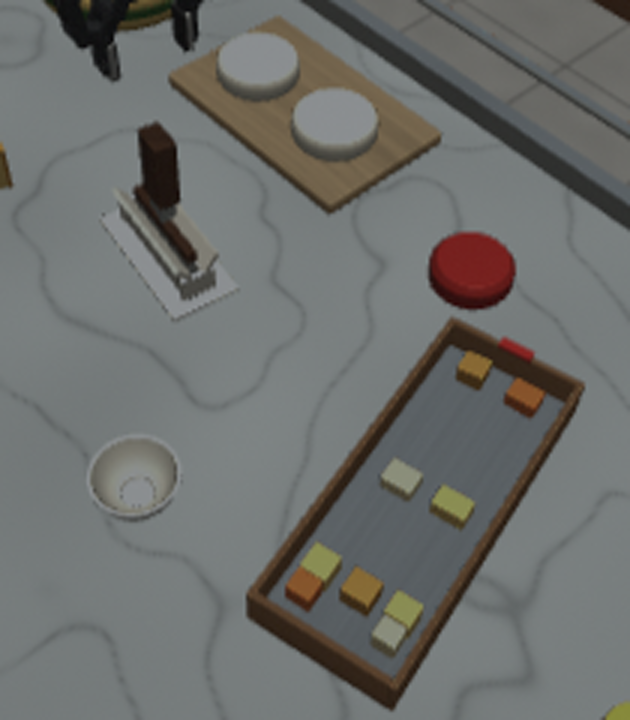

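View pics/s18b.png

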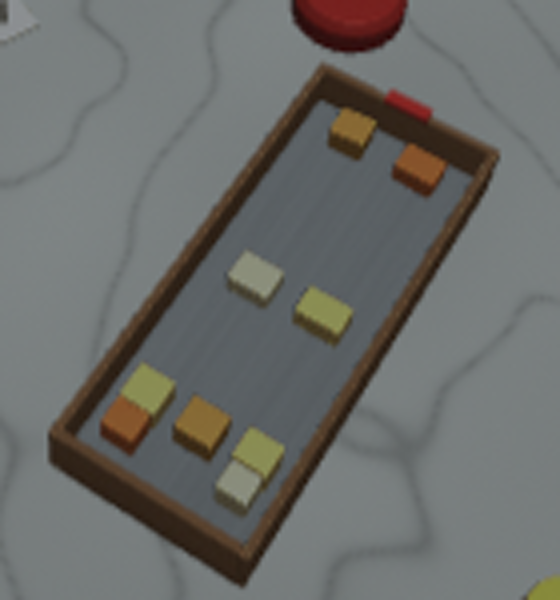

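View pics/t18.png

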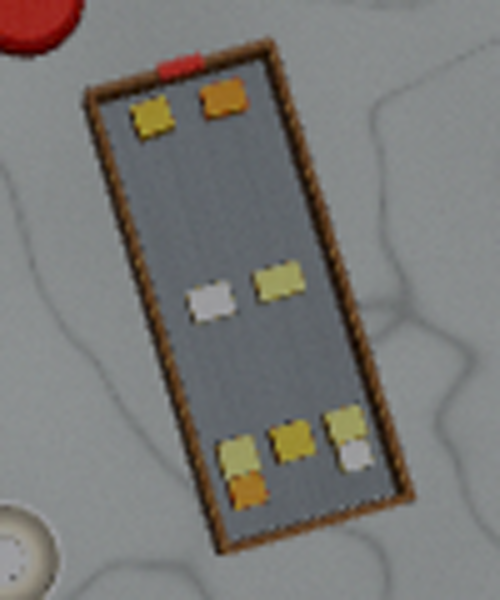

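View pics/w18.png

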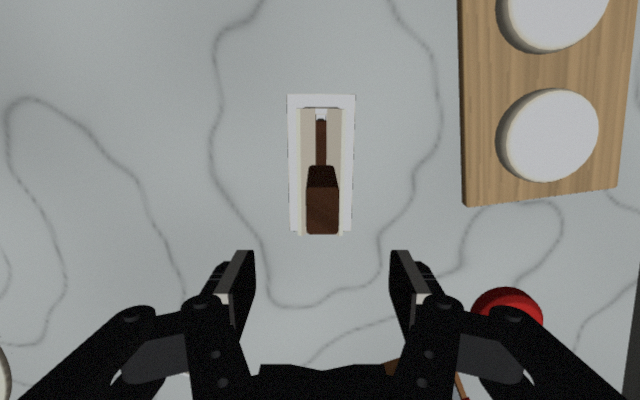

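```bash
python3 - <<'E'
from h import *
T=arm.snapshot("top");S=arm.snapshot("side")
def ct(p): return ((p[0]+.5)/5-.5+320,(p[1]+.5)/5-.5+140)
def cs(p): return ((p[0]+.5)/4-.5+290,(p[1]+.5)/4-.5+190)
d=dict(a1=((240,453),(149,390)),t1=((249,488),(127,420)),a2=((293,440),(203,422)),a3=((346,421),(259,452)),t2=((355,453),(239,482)),b1=((212,299),(255,275)),b2=((279,279),(324,312)),c1=((152,115),(353,125)),c2=((223,97),(421,163)))
for k,(a,b) in d.items():
    p,e=tri(T,ct(a),S,cs(b));print(k,totray(p).round(1),p[2].round(1),round(e,1))
E
```

```text
a1 [ 97.3 -33.1] 30.2 1.2
t1 [119.9 -33.7] 30.6 0.3
a2 [98.1  2.2] 32.0 0.5
a3 [96.1 37.7] 33.3 0.6
t2 [117.2  37.3] 33.3 0.4
b1 [ -2.8 -21.6] 26.9 1.6
b2 [-3.8 24.4] 26.5 0.4
c1 [-129.2  -24.6] 33.2 0.5
c2 [-128.7   24.2] 30.6 1.5
```

```bash
python3 -c "
from bench import arm
print(arm.sign_off(), arm.observe()['time_s'])"
```

```text
the job is handed in; nothing more can be done
the job is handed in; nothing more can be done
```

I raked the heap into a single layer along the tray, stood the rake back in its rest and handed the job in at about 29 s of the 72 s allowed.

**How it went:**
- **Top chunks:** I knocked t1 and t2 off their chunks with the teeth held above the floor. Here the teeth pressed down on the chunks with up to about 10 N for a moment.
- **First pass:** I felt for the floor and drew the front row and the two fallen chunks through the middle into the bare end.
- **Second pass:** I felt for the floor again behind the middle row and drew it to mid-tray. The back row stayed where it was, in its own third.

**Last checks:**
- **Layer:** all nine chunk tops measured 26–33 mm above the counter, so none is on top of another.
- **Spread:** the back row is at x about -129 mm with y ±25 mm. The middle row is at x about -3 mm with y -22 and +24 mm. The other five chunks are at x 96–120 mm with y -33 to +38 mm.
- **Surroundings:** the rake stands in its slot, and the wheel and dish look unmoved. I did not look again at the cut block or the mustard jar after the start.

**What was less than ideal:**
- **Floor contact:** the force was about 3–7 N for most of the drawing. It fell below 1 N near x = +50 to +57 mm, so the teeth may barely have touched there until I lowered them again.
- **Tilted chunk:** a3 tipped onto t2 when the top chunks came off. It was flat again by the middle of the first pass.

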